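# Tip the posting box so its red slotted face is up

### The job

Two wooden posting boxes stand on end on grey play mats. Tip the one with the red slotted face over its bottom edge, away from that face, so that it lies on the pale rectangle in the middle of its own mat, along it, with the red face up and ready for posting counters. Leave the box with the blue face standing where it is.

Things in the scene. Friction and masses are not known exactly. Their poses are not given: they have to be found in the camera images.
- red_box_center (a point): Centre of the box to tip: wood, small red dot on its top end, 60 x 60 x 110 mm, 0.15-0.31 kg, standing on a square end at first. x points out of its red face (black slot), which looks roughly away from the robot; z along the length, up at first. Pushed squarely near the top it tips, not slides; past balance, about 29 degrees, it falls over by itself.
- red_mat_center (a point): Middle of the top of the grey mat under that box: fixed, 280 x 130 mm, 4 mm thick, x along its length, z up. A pale rectangle 110 x 60 mm is drawn here, long side along x. The box stands about 85 mm from here towards +x, red face to +x, so tipping it once towards -x lays it about on the rectangle.
- blue_box_center (a point): Centre of the look-alike to leave standing: same size and wood, but with a blue dot on top and a blue face that has a round black hole. It stands on end on a like mat of its own, 0.2 m or more to the side; x points out of the blue face, z up.

How it is judged:
By the outcome, as a careful person would: the job done as asked, in the order asked, and still so for the second after the job is handed in, with the robot touching nothing.
It also fails if it takes over 29 s, if anything falls off the work surface, if the arm or the gripper's body presses on something with over 40 N, if the wrist force passes 120 N, or if a joint passes its speed limit or range.

### The arm

A 6-joint arm with a two-finger parallel gripper is mounted at the origin on the work surface. World frame = base frame: x ahead of the robot, y to its left, z up, the work surface at z = 0. Lengths are in mm, angles in rad, forces in N, time in s.
With the tool pointing down it reaches from about 300 to 775 mm from the base axis. Payload 14.6 kg.
Tool frame: the origin (TCP) lies at the very end of the fingers, on their centre line; the grasp point (between the pads) lies 19 mm behind it; z points along the fingers, y is the line along which they close (so a half turn about z gives the same grasp; the last joint's range is limited). The gripper opens to 94 mm and grips with 3 to 60 N. Pads are 16 mm wide; open, the fingers measure 119 mm over their backs; the gripper's body (75 mm by 177 mm) begins 78 mm behind the grasp point.
Start: joints at [1.092, 0.3, 1.521, -0, 1.321, -0.067], TCP at [220.139, 504.012, 205.446] pointing down, gripper open.
Joint ranges: [-3.03, 3.03], [-0.79, 2.21], [0.23, 2.52], [-1.04, 4.18], [0, 3.07], [-2.55, 2.55]. Speed limits (rad/s): [2.22, 2.22, 2.57, 3.14, 3.14, 3.14].

### API

Orientations are given as [roll, pitch, yaw] about the fixed x, y, z axes, in that order (R = Rz(yaw) Ry(pitch) Rx(roll)).
In Python, from cell import read_state, viewer, manip, models gives the robot as it stands.
- The arm moves only by the tool carry_out, never from a script. Its argument "deltas" is a list of rows, each an object with "dp": the shift along the tool's x, y, z in mm, a list of three; "roll": the turn about the tool's z in degrees; "gripper": the opening, from -1 (shut) to 1 (fully open), so that 0 is half open. In form: [{"dp": [tx, ty, tz], "roll": roll, "gripper": gripper}, ...]. A call has 1 to 12 rows; each row is the pose to reach, as a shift and turn from the pose commanded when the call began, along the tool's axes at that moment; what a row does not reach only later rows make up. A row lasts 1/12 s, in which the tool goes at most 41.7 mm and 7.16 degrees, less where a joint would pass 70% of its speed; a pose out of reach is approached as far as the arm can. A call with a gripper value outside its range is refused whole. The fingers move at their own pace and stop on an object; "newtons" is the grip in N (left out, the last holds). Time passes only in rows, so rows that repeat a pose let the fingers close. It gives the time, the measured TCP pose, the force, the opening and the grip force at its end, in the units of the state.
- read_state(): the state, without advancing time (a new reading comes with each control period).
- viewer.camera(name): name is "side" or "top" or "wrist"; returns the picture (420x560x3 uint8, red, green, blue); there is no depth.
- viewer.camera_params(name): a dict with "fovy" (degrees; the focal length in pixels is half the picture's height over the tangent of half this angle, whatever the lens; pixels are square), "cx", "cy" (the principal point, pixels), "k1" (the pictures are not rectified: a ray, as slopes to the right and down, at radius r is drawn at 1 + k1 r^2 times it, then the intrinsics apply), "eye" and "attitude" of the camera in the world; the wrist camera has in their place "T_tool_cam" (4x4, takes a point from camera to tool coordinates, whose origin is the TCP and whose axes are the flange's). Camera axes: x right, y up, looking along -z (the intrinsics and any distortion apply to the point x, -y, -z); pixel columns grow to the right and rows downward; lengths in mm; the calibration is good to about 2 mm. A picture is of the moment at which its call begins: read the wrist's pose just before it. camera_params takes no time and is no camera call.
- manip.sign_off(): hands the job in; it is judged then, once.
Trained networks look in the newest picture that a camera, given by its name, has taken for a name from the list of things; names that differ only in an ending like _2 or _b are one class to them, and where a whole thing is asked for, a point or a joint stands for the part that bears it (a point fixed in the world has none). Each returns a list of dicts, best first, with "p" (0 to 1); they miss things now and then, are a little off and sometimes report something else, mostly with a low value. They report only what shows in the picture. A call takes as long as a camera call.
- models.cut_out(camera, label): "region" (420x560 bool, what is visible of it) and "box" ([left, top, right, bottom] in pixels, round what is visible of it).
The state is a dict: "clock": time; "joints": joint angles; "qd": joint speeds; "effort": joint torques, N m; "eef_pos": TCP position; "eef_rot": TCP orientation; "wrist_force": force on the tool from outside, world axes, zero at the start; "moment": the same for the moment, N m; "finger_gap": finger opening in mm; "finger_force": force on a finger pad.
Only numpy, scipy, OpenCV 4.12 (cv2) and the standard library are available. Lean on these libraries where they do the work, as an engineer would, in place of code of your own. Each camera call takes 0.05 s, during which the arm holds its last target. There are 200 camera calls.

## Working session

There is one attempt and no reset: what is moved stays moved. The work goes in short steps, Python scripts to look and compute and a tool call to move; the robot and the scene stay as the last step left them, time stands still between calls to the robot, and variables do not carry over. Pictures are saved under pics/ and viewed, at most 10 in all, crops included, and the job is handed in when it is done.

Besides the shell and the picture viewer there is one more tool, called after "Call:" as name(argument=value, ...) on one line, values as JSON. carry_out: Moves the arm, as the interface text tells. Its arguments: {"type":"object","properties":{"deltas":{"type":"array"},"newtons":{"type":"number"}},"required":["deltas"]}

```bash
mkdir -p pics; python3 - <<'E'
from cell import read_state, viewer, manip, models
import cv2,numpy as np
s=read_state();print(s['clock'],s['eef_pos'],s['eef_rot'],s['finger_gap'])
ims=[]
for c in ['side','top']:
    im=viewer.camera(c);ims.append(im);print(c,viewer.camera_params(c))
    for l in ['red_box_center','blue_box_center']:
        for d in models.cut_out(c,l)[:2]:print(l,d['p'],d['box'])
    cv2.imwrite(f'pics/{c}0.png',im[:,:,::-1])
E
```

```text
0.0 [220.0263165  503.77275645 204.88856509] [-3.14040929e+00 -5.84768781e-05  2.72980471e+00] 94.11867981857148
side {'fovy': 51.14414411718668, 'cx': 271.349410760007, 'cy': 208.11989962145876, 'k1': -0.07190389067945656, 'eye': array([ 337.24299363, -450.34370811,  457.67324082]), 'attitude': array([ 0.92176976, -0.00930055, -0.52446633])}
red_box_center 0.62 [328.1, 218.9, 404.2, 321.8]
blue_box_center 0.68 [201.4, 139.8, 248.8, 217.9]
top {'fovy': 47.19993128517401, 'cx': 278.713545933872, 'cy': 200.29375821823666, 'k1': -0.11778937013660118, 'eye': array([433.30010989, -12.07086298, 830.0810926 ]), 'attitude': array([ 0.22125103, -0.00182679, -1.38101814])}
red_box_center 0.78 [371.2, 173.5, 421.6, 229.0]
blue_box_center 0.92 [192.7, 170.9, 251.1, 234.5]
```

View pics/top0.png

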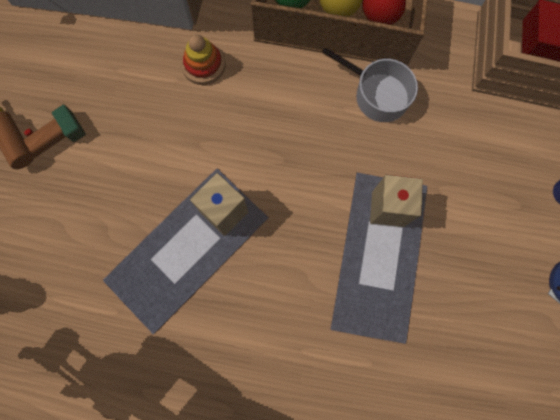

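View pics/side0.png

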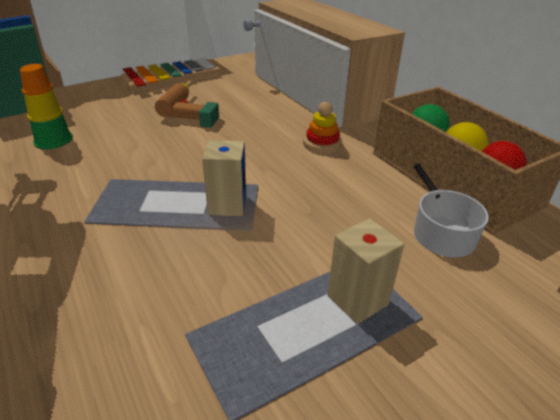

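The top view shows the red dot at (403,195) and its mat corners near (358,173), (427,187), (406,341) and (331,330). The blue dot is at (217,199). The side view agrees: both boxes stand at the far ends of their mats.

```bash
cat >h.py <<'E'
import numpy as np,cv2
from scipy.spatial.transform import Rotation as R
from cell import read_state, viewer, manip, models
def unproj(c,px,z,T=None):
    p=viewer.camera_params(c);f=210/np.tan(np.radians(p['fovy']/2));px=np.atleast_2d(px).astype(float)
    d=(px-[p['cx'],p['cy']])/f;u=d.copy()
    for _ in range(20):u=d/(1+p['k1']*(u**2).sum(1,keepdims=True))
    r=np.c_[u[:,0],-u[:,1],-np.ones(len(u))]
    if T is None: M=R.from_euler('xyz',p['attitude']).as_matrix();e=p['eye']
    else: A=T@p['T_tool_cam'];M=A[:3,:3];e=A[:3,3]
    r=r@M.T
    return e+r*((z-e[2])/r[:,2])[:,None]
E
python3 - <<'E'
from h import *
im=cv2.imread('pics/top0.png')
print('dot',unproj('top',[[403,195],[217,199]],114).round(1),'side dot',unproj('side',[[370,239],[224,149]],114).round(1))
m=unproj('top',[[358,173],[427,187],[406,341],[331,330]],4);print(m.round(1))
c=im[150:350,320:440];cv2.imwrite('pics/c0.png',cv2.resize(c,None,fx=3,fy=3,interpolation=cv2.INTER_CUBIC)[:600])
h=cv2.cvtColor(im,cv2.COLOR_BGR2HSV)
w=((h[...,1]<40)&(h[...,2]>130)).astype(np.uint8);w[:, :330]=0;w[:215]=0;w[300:]=0
cs=max(cv2.findContours(w,0,2)[0],key=cv2.contourArea);P=unproj('top',cs[:,0],4)[:,:2].astype(np.float32);print('white',cv2.minAreaRect(P))
E
```

```text
dot [[ 636.2 -169.8  114. ]
 [ 575.9  110.2  114. ]] side dot [[ 639.  -170.4  114. ]
 [ 579.   110.2  114. ]]
[[ 692.1 -108.5    4. ]
 [ 690.4 -235.2    4. ]
 [ 418.1 -234.7    4. ]
 [ 413.7 -106.7    4. ]]
white ((553.7523193359375, -169.8367156982422), (60.23674774169922, 109.43977355957031), 89.98110961914062)
```

View pics/c0.png

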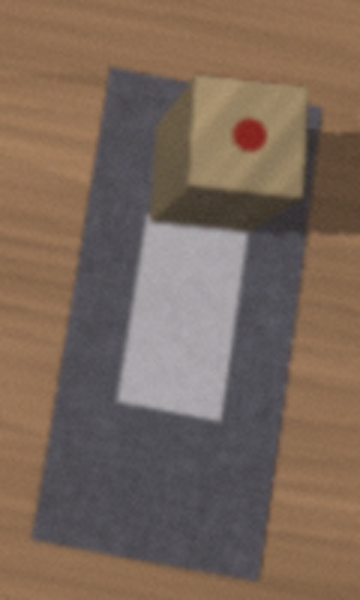

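The crop confirms the geometry. The box top has corners at about (192,77), (307,87), (303,197) and (188,190) in the crop, and the full pale rectangle is visible next to the box.

```bash
python3 - <<'E'
from h import *
q=unproj('top',np.array([[192,77],[307,87],[303,197],[188,190]])/3+[320,150],114)[:,:2];print(q.round(1),q.mean(0))
for i in range(4):
    d=q[(i+1)%4]-q[i];print(np.degrees(np.arctan2(d[1],d[0])),np.hypot(*d))
s=read_state();Rm=R.from_euler('xyz',s['eef_rot']).as_matrix();print(np.degrees(s['eef_rot'][2]));print(Rm.round(3))
t=np.array([690,-170,205]);print(Rm.T@(t-s['eef_pos']))
E
```

```text
[[ 661.2 -136.3]
 [ 667.5 -196.6]
 [ 609.2 -201.7]
 [ 601.7 -142.7]] [ 634.92403521 -169.34619673]
-84.01289767162804 60.63414680392561
-174.98929789887586 58.52657283095568
97.28567543777402 59.53558844428089
6.098619388308399 59.86740956792153
156.40635575191789
[[-0.916  0.4   -0.   ]
 [ 0.4    0.916 -0.   ]
 [ 0.    -0.    -1.   ]]
[-7.00377866e+02 -4.29541850e+02  3.93061365e-01]
```

Call:
carry_out(deltas=[{"dp":[-353,-210,0],"roll":-15,"gripper":-0.57},{"dp":[-353,-210,0],"roll":-15,"gripper":-0.57},{"dp":[-353,-210,0],"roll":-30,"gripper":-0.57},{"dp":[-353,-210,0],"roll":-30,"gripper":-0.57},{"dp":[-353,-210,0],"roll":-30,"gripper":-0.57},{"dp":[-353,-210,0],"roll":-30,"gripper":-0.57},{"dp":[-353,-210,0],"roll":-30,"gripper":-0.57},{"dp":[-353,-210,0],"roll":-30,"gripper":-0.57},{"dp":[-353,-210,0],"roll":-30,"gripper":-0.57},{"dp":[-353,-210,0],"roll":-30,"gripper":-0.57},{"dp":[-353,-210,0],"roll":-30,"gripper":-0.57},{"dp":[-353,-210,0],"roll":-30,"gripper":-0.57}])

```text
clock: 1.3
eef_pos: [460.6, 168.3, 205.2]
eef_rot: [-3.141, -0.0, -3.033]
wrist_force: [-0.1, 0.2, 0.3]
finger_gap: 20.9
finger_force: 0.0
```

Call:
carry_out(deltas=[{"dp":[-202,-355,0],"roll":0,"gripper":-0.57},{"dp":[-202,-355,0],"roll":0,"gripper":-0.57},{"dp":[-202,-355,0],"roll":0,"gripper":-0.57},{"dp":[-202,-355,0],"roll":0,"gripper":-0.57},{"dp":[-202,-355,0],"roll":0,"gripper":-0.57},{"dp":[-202,-355,0],"roll":0,"gripper":-0.57},{"dp":[-202,-355,0],"roll":0,"gripper":-0.57},{"dp":[-202,-355,0],"roll":0,"gripper":-0.57},{"dp":[-202,-355,0],"roll":0,"gripper":-0.57},{"dp":[-202,-355,0],"roll":0,"gripper":-0.57},{"dp":[-202,-355,0],"roll":0,"gripper":-0.57},{"dp":[-202,-355,0],"roll":0,"gripper":-0.57}])

```text
clock: 2.3
eef_pos: [700.3, -159.5, 203.8]
eef_rot: [3.141, -0.002, -3.03]
wrist_force: [0.1, 0.8, 0.3]
finger_gap: 20.2
finger_force: 0.0
```

Call:
carry_out(deltas=[{"dp":[0,0,40],"roll":0,"gripper":-0.57},{"dp":[0,0,80],"roll":0,"gripper":-0.57},{"dp":[0,0,112],"roll":0,"gripper":-0.57},{"dp":[0,0,112],"roll":0,"gripper":-0.57},{"dp":[0,0,112],"roll":0,"gripper":-0.57},{"dp":[6,0,112],"roll":0,"gripper":-0.57},{"dp":[12,0,112],"roll":0,"gripper":-0.57},{"dp":[16,0,112],"roll":0,"gripper":-0.57},{"dp":[16,0,112],"roll":0,"gripper":-0.57}])

```text
clock: 3.05
eef_pos: [683.7, -162.0, 95.4]
eef_rot: [-3.141, 0.002, -3.03]
wrist_force: [-0.4, -0.3, 0.9]
finger_gap: 20.3
finger_force: 0.0
```

```bash
python3 - <<'E'
from h import *
s=read_state();print(s['eef_pos'],s['wrist_force'])
a=viewer.camera('top')[130:330,300:460];b=viewer.camera('side')[170:370,280:440]
cv2.imwrite('pics/p1.png',cv2.resize(np.hstack([a,b]),None,fx=2.5,fy=2.5)[:,:,::-1])
E
```

```text
[ 683.74846833 -162.02570395   95.41558242] [-0.39202496 -0.32800684  0.9350138 ]
```

View pics/p1.png

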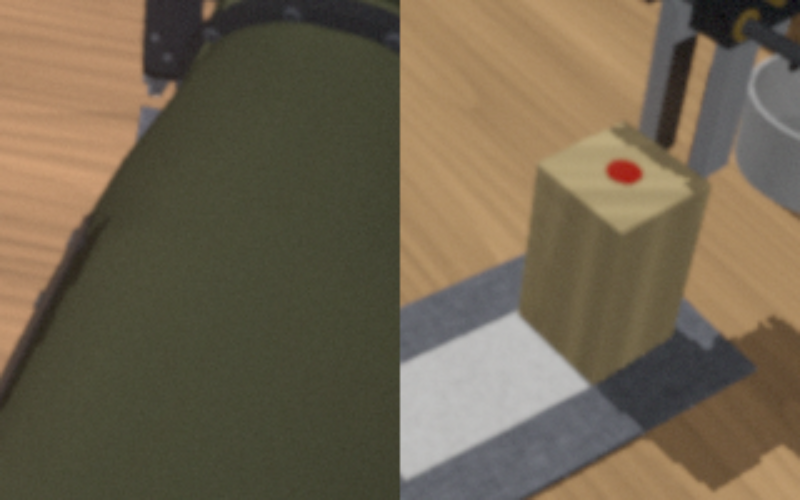

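The fingers (side crop, near (670,150)) stand just behind the red face at the top, so I'll push slowly.

Call:
carry_out(deltas=[{"dp":[4,0,2],"roll":0,"gripper":-0.57},{"dp":[7,0,2],"roll":0,"gripper":-0.57},{"dp":[10,0,2],"roll":0,"gripper":-0.57},{"dp":[13,0,2],"roll":0,"gripper":-0.57},{"dp":[16,0,2],"roll":0,"gripper":-0.57},{"dp":[19,0,2],"roll":0,"gripper":-0.57},{"dp":[22,0,2],"roll":0,"gripper":-0.57},{"dp":[25,0,2],"roll":0,"gripper":-0.57},{"dp":[28,0,2],"roll":0,"gripper":-0.57},{"dp":[31,0,2],"roll":0,"gripper":-0.57},{"dp":[31,0,2],"roll":0,"gripper":-0.57}])

```text
clock: 4.07
eef_pos: [652.6, -165.3, 91.4]
eef_rot: [3.141, -0.001, -3.03]
wrist_force: [0.8, -0.2, -0.7]
finger_gap: 19.9
finger_force: 0.1
```

```bash
python3 - <<'E'
from h import *
s=read_state();print(s['eef_pos'],s['wrist_force'])
b=viewer.camera('side')[170:370,240:440]
cv2.imwrite('pics/p2.png',cv2.resize(b,None,fx=2.5,fy=2.5)[:,:,::-1])
E
```

```text
[ 652.63714145 -165.33218773   91.36790762] [ 0.81011312 -0.15045293 -0.67345366]
```

View pics/p2.png

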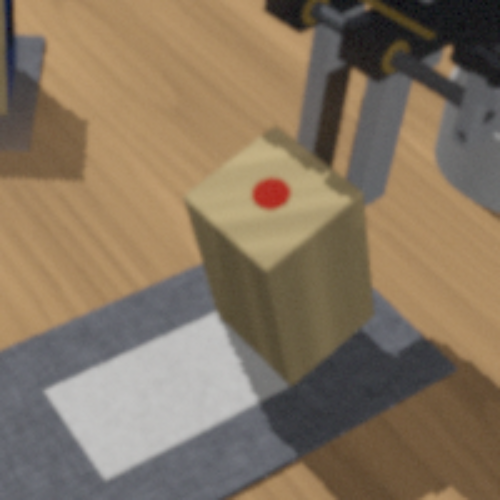

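The box is tipping over its near edge at about 15° without sliding, so I'll continue.

Call:
carry_out(deltas=[{"dp":[3,0,0],"roll":0,"gripper":-0.57},{"dp":[6,0,0],"roll":0,"gripper":-0.57},{"dp":[9,0,0],"roll":0,"gripper":-0.57},{"dp":[12,0,0],"roll":0,"gripper":-0.57},{"dp":[14,0,0],"roll":0,"gripper":-0.57},{"dp":[16,0,0],"roll":0,"gripper":-0.57},{"dp":[18,0,0],"roll":0,"gripper":-0.57},{"dp":[20,0,0],"roll":0,"gripper":-0.57},{"dp":[22,0,0],"roll":0,"gripper":-0.57},{"dp":[24,0,0],"roll":0,"gripper":-0.57},{"dp":[26,0,0],"roll":0,"gripper":-0.57},{"dp":[28,0,0],"roll":0,"gripper":-0.57}])

```text
clock: 5.12
eef_pos: [625.2, -168.4, 91.4]
eef_rot: [-3.142, -0.0, -3.03]
wrist_force: [-0.0, -0.9, 0.2]
finger_gap: 20.1
finger_force: 0.0
```

Call:
carry_out(deltas=[{"dp":[2,0,0],"roll":0,"gripper":-0.57},{"dp":[2,0,0],"roll":0,"gripper":-0.57},{"dp":[2,0,-30],"roll":0,"gripper":0.2},{"dp":[2,0,-60],"roll":0,"gripper":1},{"dp":[2,0,-80],"roll":0,"gripper":1},{"dp":[2,0,-80],"roll":0,"gripper":1},{"dp":[2,0,-80],"roll":0,"gripper":1}])

```text
clock: 5.7
eef_pos: [623.7, -168.6, 172.3]
eef_rot: [-3.141, 0.002, -3.03]
wrist_force: [-0.7, 0.8, -0.7]
finger_gap: 50.4
finger_force: 0.0
```

```bash
python3 - <<'E'
from h import *
s=read_state();print(s['eef_pos'],s['eef_rot'],s['wrist_force'])
a=viewer.camera('side');w=viewer.camera('wrist');print(viewer.camera_params('wrist'))
cv2.imwrite('pics/w3.png',w[:,:,::-1])
cv2.imwrite('pics/p3.png',np.hstack([cv2.resize(x,(400,300)) for x in (a,w)])[:,:,::-1])
E
```

```text
[ 623.72193469 -168.61586806  172.29255213] [-3.14086755e+00  1.71767542e-03 -3.02975885e+00] [-0.70383723  0.76722568 -0.72461238]
{'fovy': 69.25980170566268, 'cx': 276.8690150677486, 'cy': 209.48879739422324, 'k1': -0.0684880179023053, 'T_tool_cam': array([[ 9.46389737e-05,  9.63904992e-01,  2.66246422e-01,
         7.77240506e+01],
       [ 9.99999927e-01,  7.12769807e-06, -3.81261050e-04,
        -5.15268181e-01],
       [-3.69397154e-04,  2.66246439e-01, -9.63904921e-01,
        -1.78999307e+02],
       [ 0.00000000e+00,  0.00000000e+00,  0.00000000e+00,
         1.00000000e+00]])}
```

View pics/p3.png

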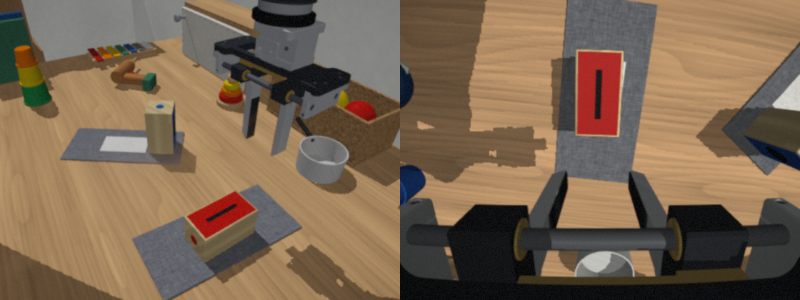

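The box lies red face up and covers most of the rectangle. A pale sliver shows at its right in the wrist view, near (625,70). I'll measure the offset.

```bash
python3 - <<'E'
from h import *
s=read_state();T=np.eye(4);T[:3,:3]=R.from_euler('xyz',s['eef_rot']).as_matrix();T[:3,3]=s['eef_pos']
im=cv2.imread('pics/w3.png');h=cv2.cvtColor(im,cv2.COLOR_BGR2HSV)
m=(((h[...,0]<6)|(h[...,0]>174))&(h[...,1]>180)&(h[...,2]>90)).astype(np.uint8)
c=max(cv2.findContours(m,0,2)[0],key=cv2.contourArea);print(cv2.boundingRect(c))
print('box',cv2.minAreaRect(unproj('wrist',c[:,0],64,T)[:,:2].astype(np.float32)))
# mat corners from wrist crop (doubled coordinates of small view *1.4)
E
```

```text
(249, 73, 60, 116)
box ((551.4129638671875, -176.51742553710938), (102.22882080078125, 51.801849365234375), 4.409924030303955)
```

Call:
carry_out(deltas=[{"dp":[36,3,0],"roll":3,"gripper":1},{"dp":[72,6.6,0],"roll":6.4,"gripper":1},{"dp":[72,6.6,0],"roll":6.4,"gripper":1},{"dp":[72,6.6,0],"roll":6.4,"gripper":1},{"dp":[72,6.6,0],"roll":6.4,"gripper":1},{"dp":[72,6.6,30],"roll":6.4,"gripper":1},{"dp":[72,6.6,60],"roll":6.4,"gripper":1},{"dp":[72,6.6,70],"roll":6.4,"gripper":1},{"dp":[72,6.6,70],"roll":6.4,"gripper":1},{"dp":[72,6.6,70],"roll":6.4,"gripper":1}])

```text
clock: 6.63
eef_pos: [551.8, -170.1, 101.9]
eef_rot: [3.141, -0.0, -3.141]
wrist_force: [0.1, 0.3, 1.6]
finger_gap: 94.1
finger_force: 0.0
```

Call:
carry_out(newtons=12, deltas=[{"dp":[0,0,25],"roll":0,"gripper":1},{"dp":[0,0,50],"roll":0,"gripper":1},{"dp":[0,0,70],"roll":0,"gripper":1},{"dp":[0,0,76],"roll":0,"gripper":1},{"dp":[0,0,76],"roll":0,"gripper":1},{"dp":[0,0,76],"roll":0,"gripper":0.8},{"dp":[0,0,76],"roll":0,"gripper":0.6},{"dp":[0,0,76],"roll":0,"gripper":0.45},{"dp":[0,0,76],"roll":0,"gripper":0.3},{"dp":[0,0,76],"roll":0,"gripper":0.2},{"dp":[0,0,76],"roll":0,"gripper":0.2},{"dp":[0,0,76],"roll":0,"gripper":0.2}])

```text
clock: 7.63
eef_pos: [551.6, -170.5, 26.3]
eef_rot: [-3.141, 0.001, -3.141]
wrist_force: [-1.8, -3.4, 6.5]
finger_gap: 60.9
finger_force: 11.9
```

```bash
cat >>h.py <<'E'
def wristbox(name):
    s=read_state();T=np.eye(4);T[:3,:3]=R.from_euler('xyz',s['eef_rot']).as_matrix();T[:3,3]=s['eef_pos']
    im=viewer.camera('wrist');h=cv2.cvtColor(im,cv2.COLOR_RGB2HSV);cv2.imwrite(name,im[:,:,::-1])
    m=(((h[...,0]<6)|(h[...,0]>174))&(h[...,1]>180)&(h[...,2]>60)).astype(np.uint8)
    c=max(cv2.findContours(m,0,2)[0],key=cv2.contourArea);print(cv2.boundingRect(c))
    print('box',cv2.minAreaRect(unproj('wrist',c[:,0],64,T)[:,:2].astype(np.float32)));return T
E
python3 -c "
from h import *
wristbox('pics/w4.png');s=read_state();print(s['eef_pos'],s['finger_gap'],s['finger_force'])"
```

```text
(215, 182, 114, 138)
box ((537.9807739257812, -171.75863647460938), (74.93975830078125, 53.0494499206543), 3.508028507232666)
[ 551.56289797 -170.48149928   26.26874505] 60.88913641304926 11.905626551051682
```

Call:
carry_out(newtons=25, deltas=[{"dp":[0,0,0],"roll":0,"gripper":0.2},{"dp":[0,0,0],"roll":0,"gripper":0.2},{"dp":[-2,0.5,0],"roll":0,"gripper":0.2},{"dp":[-2,0.5,0],"roll":0,"gripper":0.2},{"dp":[-2,0.5,0],"roll":0,"gripper":0.5},{"dp":[-2,0.5,0],"roll":0,"gripper":0.9},{"dp":[-2,0.5,0],"roll":0,"gripper":0.9},{"dp":[-2,0.5,0],"roll":0,"gripper":0.9},{"dp":[-2,0.5,-30],"roll":0,"gripper":0.9},{"dp":[-2,0.5,-60],"roll":0,"gripper":0.9},{"dp":[-2,0.5,-100],"roll":0,"gripper":0.9},{"dp":[-2,0.5,-140],"roll":0,"gripper":0.9}])

```text
clock: 8.68
eef_pos: [552.6, -169.2, 166.6]
eef_rot: [3.141, -0.001, -3.141]
wrist_force: [0.4, -0.6, -0.7]
finger_gap: 89.3
finger_force: 0.0
```

Call:
carry_out(deltas=[{"dp":[-40,0,-5],"roll":0,"gripper":0.9},{"dp":[-80,0,-5],"roll":0,"gripper":0.9},{"dp":[-80,0,-5],"roll":0,"gripper":0.9},{"dp":[-80,0,-5],"roll":0,"gripper":0.9}])

```text
clock: 9.02
eef_pos: [633.7, -169.1, 168.6]
eef_rot: [3.141, -0.002, -3.141]
wrist_force: [-0.5, 0.7, 0.5]
finger_gap: 89.7
finger_force: 0.0
```

```bash
python3 - <<'E'
from h import *
s=read_state();print(s['eef_pos'],s['wrist_force'])
T=wristbox('pics/w5.png')
im=cv2.imread('pics/w5.png');a=viewer.camera('side')
cv2.imwrite('pics/p5.png',np.hstack([cv2.resize(a[:,:,::-1],(300,225)).repeat(1,0),np.zeros((225,1,3),np.uint8)]))
cv2.imwrite('pics/p5.png',np.hstack([im[:,150:420],a[:,150:450,::-1]]))
E
```

```text
[ 633.69518251 -169.09801741  168.56715963] [-0.46837385  0.68564465  0.50039856]
(243, 62, 64, 119)
box ((553.560546875, -170.29058837890625), (102.13713836669922, 52.22682571411133), 3.3952789306640625)
```

View pics/p5.png

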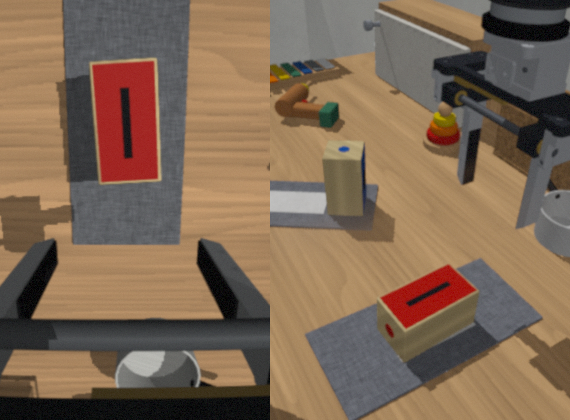

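The box is centred, but its yaw is still about 3.4° off the mat, so I'll grip it aligned and turn it back.

Call:
carry_out(newtons=20, deltas=[{"dp":[40,-1,0],"roll":-3.4,"gripper":1},{"dp":[80,-1,0],"roll":-3.4,"gripper":1},{"dp":[80,-1,0],"roll":-3.4,"gripper":1},{"dp":[80,-1,30],"roll":-3.4,"gripper":1},{"dp":[80,-1,60],"roll":-3.4,"gripper":1},{"dp":[80,-1,90],"roll":-3.4,"gripper":1},{"dp":[80,-1,115],"roll":-3.4,"gripper":1},{"dp":[80,-1,135],"roll":-3.4,"gripper":1},{"dp":[80,-1,142],"roll":-3.4,"gripper":1},{"dp":[80,-1,142],"roll":-3.4,"gripper":0.7},{"dp":[80,-1,142],"roll":-3.4,"gripper":0.4},{"dp":[80,-1,142],"roll":-3.4,"gripper":0.2}])

```text
clock: 10.12
eef_pos: [553.7, -170.8, 30.3]
eef_rot: [-3.141, 0.002, -3.082]
wrist_force: [-0.0, 0.7, 0.5]
finger_gap: 77.6
finger_force: 0.0
```

Call:
carry_out(newtons=25, deltas=[{"dp":[0,0,0],"roll":0,"gripper":0.2},{"dp":[0,0,0],"roll":0,"gripper":0.2},{"dp":[0,0,0],"roll":0,"gripper":0.2},{"dp":[0,0,0],"roll":1.2,"gripper":0.2},{"dp":[0,0,0],"roll":2.4,"gripper":0.2},{"dp":[0,0,0],"roll":3.6,"gripper":0.2},{"dp":[0,0,0],"roll":3.6,"gripper":0.2},{"dp":[0,0,0],"roll":3.6,"gripper":0.2},{"dp":[0,0,0],"roll":3.6,"gripper":0.5},{"dp":[0,0,0],"roll":3.6,"gripper":0.9},{"dp":[0,0,0],"roll":3.6,"gripper":0.9},{"dp":[0,0,0],"roll":3.6,"gripper":0.9}])

```text
clock: 11.12
eef_pos: [553.1, -170.5, 28.3]
eef_rot: [3.142, -0.0, 3.138]
wrist_force: [0.4, 1.2, -0.3]
finger_gap: 83.3
finger_force: 0.0
```

Call:
carry_out(deltas=[{"dp":[0,0,-30],"roll":0,"gripper":0.9},{"dp":[0,0,-70],"roll":0,"gripper":0.9},{"dp":[0,0,-110],"roll":0,"gripper":0.9},{"dp":[0,0,-142],"roll":0,"gripper":0.9},{"dp":[-40,0,-142],"roll":0,"gripper":0.9},{"dp":[-80,0,-142],"roll":0,"gripper":0.9},{"dp":[-80,0,-142],"roll":0,"gripper":0.9},{"dp":[-80,0,-142],"roll":0,"gripper":0.9}])

```text
clock: 11.78
eef_pos: [633.7, -170.5, 168.6]
eef_rot: [3.141, -0.002, 3.139]
wrist_force: [-0.6, 0.3, -0.2]
finger_gap: 89.4
finger_force: 0.0
```

```bash
python3 - <<'E'
from h import *
s=read_state();print(s['clock'],s['eef_pos'],s['wrist_force'])
T=wristbox('pics/w6.png')
im=cv2.imread('pics/w6.png');a=viewer.camera('side')
cv2.imwrite('pics/p6.png',np.hstack([im[:,150:420],a[:,150:450,::-1]]))
E
```

```text
11.7833 [ 633.69181352 -170.49358131  168.5593579 ] [-0.57329665  0.30598145 -0.23083847]
(247, 64, 60, 116)
box ((553.7103271484375, -171.1104736328125), (52.0446891784668, 101.2720947265625), 89.75)
```

View pics/p6.png

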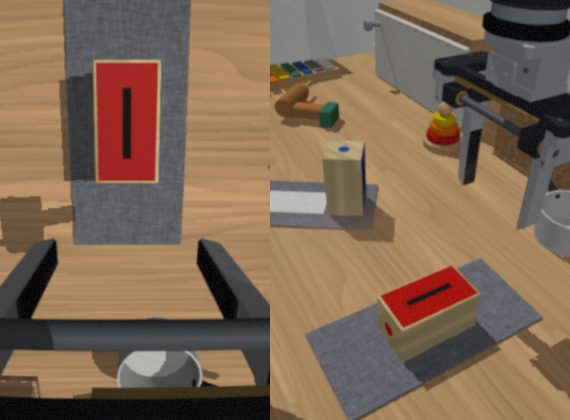

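The box now lies square and centred on the rectangle with the red face up. The blue box still stands, and the gripper is clear of everything.

```bash
python3 -c "
from cell import manip
print(manip.sign_off())"
```

```text
the job is handed in; nothing more can be done
None
```

The red box lies red face up, centred on and along the pale rectangle of its own mat (measured about 1 mm and under 1° off), the blue box was left standing, and I handed the job in at about 12 s on the robot's clock.

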